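Make up the guitarist's and the bassist's kit trays

TASK

Make up two kits for tonight's session. The tray with the yellow floor is the guitarist's: lay the red pedal in its wide bay and stand the brass slide and the battery in its narrow bay. The tray with the white floor is the bassist's: lay the blue pedal in its wide bay and the pick tin in its narrow bay; everything must sit flat and right way up on the tray floors, and the green pedal, the mug and the metronome stay where they are.

Things in the scene. Friction and masses are not known exactly. Their poses are not given: they have to be found in the camera images.
- red_pedal: red mini effects pedal, loose, 0.2 to 0.3 kg: metal box 94 x 45 x 36 mm (x, y, z); on top a steel footswitch (10 mm tall, at x -28 mm) and a black knob (11 mm tall, at x +26 mm). Origin: centre of the underside; x along its length, z up. Grip across the 45 mm width.
- blue_pedal: blue mini effects pedal, loose, 0.2 to 0.3 kg: metal box 94 x 45 x 36 mm (x, y, z); on top a steel footswitch (10 mm tall, at x -28 mm) and a black knob (11 mm tall, at x +26 mm). Origin: centre of the underside; x along its length, z up. Grip across the 45 mm width.
- green_pedal: green mini effects pedal, loose, 0.2 to 0.3 kg: metal box 94 x 45 x 36 mm (x, y, z); on top a steel footswitch (10 mm tall, at x -28 mm) and a black knob (11 mm tall, at x +26 mm). Origin: centre of the underside; x along its length, z up. Grip across the 45 mm width. A spare: it belongs to no kit and stays where it is.
- brass_slide: a guitar slide: open brass tube standing on end, loose, 28 mm outside and 22 mm inside diameter, 60 mm tall, 0.09 kg. Origin: centre of the underside; z along the tube, up.
- battery: a 9 V block battery standing on end, loose, black with a copper-coloured top, 17 x 26 mm (x, y), 46 mm tall plus two 2 mm steel terminals on top, 0.05 kg. Origin: centre of the underside, z up.
- pick_tin: a round tin of plectrums, loose, aluminium with an orange lid, 44 mm in diameter, 34 mm tall, 0.05 kg. Origin: centre of the underside, z up.
- guitar_tray: guitarist's kit tray: black with yellow floor, fixed, 160 x 138 mm (x, y), rim 16 mm high, walls and floor 4 mm thick. A full-height divider makes a wide bay (x -76 to +8 mm, centre -34) and a narrow bay (x +12 to +76 mm, centre +44), both y -65 to +65 mm. Origin: centre of the underside, z up; yaw within 0.3 rad, so the narrow bay is on the side away from the robot.
- bass_tray: bassist's kit tray: black with white floor, fixed, 160 x 138 mm (x, y), rim 16 mm high, walls and floor 4 mm thick. A full-height divider makes a wide bay (x -76 to +8 mm, centre -34) and a narrow bay (x +12 to +76 mm, centre +44), both y -65 to +65 mm. Origin: centre of the underside, z up; yaw within 0.3 rad, so the narrow bay is on the side away from the robot.
- mug: a blue mug, bystander, 80 mm across the rim, 90 mm tall, handle to its +y. Origin: centre of the underside.
- metronome: a flat black electronic metronome, bystander, 45 x 100 x 28 mm (x, y, z). Origin: centre of the underside.

How it is judged:
By the outcome, as a careful person would: the job done as asked, in the order asked, and still so for the second after the job is handed in, with the robot touching nothing.
It also fails if it takes over 112 s, if anything falls off the work surface, if the arm or the gripper's body presses on something with over 40 N, if the wrist force passes 120 N, or if a joint passes its speed limit or range.

ROBOT

A 6-joint arm with a two-finger parallel gripper is mounted at the origin on the work surface. World frame = base frame: x ahead of the robot, y to its left, z up, the work surface at z = 0. Lengths are in m, angles in rad, forces in N, time in s.
With the tool pointing down it reaches from about 0.275 to 0.825 m from the base axis. Payload 5.2 kg.
Tool frame: the origin (TCP) lies at the centre of the arm's flange, where the gripper is bolted on; the fingertips stand 186 mm ahead of it and the grasp point (between the pads) lies 167 mm ahead of it; z points along the fingers, y is the line along which they close (so a half turn about z gives the same grasp; the last joint's range is limited). The gripper opens to 93 mm and grips with 3 to 60 N. Pads are 15 mm wide; open, the fingers measure 128 mm over their backs; the gripper's body (75 mm by 188 mm) begins 65 mm behind the grasp point.
Start: joints at [-1.457, 0.259, 1.535, -0, 1.348, -0.203], TCP at [0.171, -0.523, 0.405] pointing down, gripper open.
Joint ranges: [-3.14, 3.14], [-0.91, 2.08], [0.19, 2.58], [-1.22, 4.36], [0.22, 2.71], [-3.12, 3.12]. Speed limits (rad/s): [2.57, 2.57, 3.14, 3.14, 3.14, 3.14].

INTERFACE

Orientations are given as a rotation vector (axis times angle).
In Python, from plant import robot gives the robot as it stands.
- The arm moves only by the shell command python3 -m inch 'ROWS'. ROWS is JSON, a list of rows, each a list of 7 numbers: the closure, from 0 (fully open) to 1 (shut), then the shift along the tool's x, y, z in units of 5 cm (1.0 is 5 cm), then the turn, a rotation vector about the tool's x, y, z in units of 2 pi rad (1.0 is 2 pi rad). In form: [[fingers, tx, ty, tz, ax, ay, az], ...]. A call has 1 to 5 rows; each row shifts and turns the commanded pose from where the row before left it, along the tool's axes as they then stand; what a row does not reach is not made up. A row lasts 1/10 s, in which the tool goes at most 50 mm and 8.59 degrees, less where a joint would pass 70% of its speed; a pose out of reach is approached as far as the arm can. A call with a number of a shift or a turn outside -1 to 1 is refused whole. A call with a gripper value outside its range is refused whole. The fingers move at their own pace and stop on an object; the grip force is fixed at half the most. Time passes only in rows, so rows that do not move let the fingers close. It gives the time, the measured TCP pose, the force, the opening and the grip force at its end, in the units of the state.
- robot.read_state(): the state, without advancing time (a new reading comes with each control period).
- robot.read_camera(name): name is "scene" or "top" or "wrist"; returns (picture, depth): 400x640x3 uint8, red, green, blue; 400x640 float32, m along the optical axis (not along the pixel's ray), 0 where there is no reading.
- robot.get_calibration(name): a dict with "vertical_fov" (degrees; the focal length in pixels is half the picture's height over the tangent of half this angle, whatever the lens; pixels are square), "cx", "cy" (the principal point, pixels), "camera_from_world" (4x4, takes a point from world to camera coordinates). Camera axes: x right, y up, looking along -z (the intrinsics and any distortion apply to the point x, -y, -z); pixel columns grow to the right and rows downward; lengths in m; the calibration is good to about 2 mm. A picture is of the moment at which its call begins: read the wrist's pose just before it. get_calibration takes no time and is no camera call; for the wrist camera it gives the pose at the moment of the call.
- robot.close_job(): hands the job in; it is judged then, once.
The state is a dict: "time": time; "joints": joint angles; "qvel": joint speeds; "joint_torque": joint torques, N m; "eef_pos": TCP position; "eef_rot": TCP orientation; "contact_force": force on the tool from outside, world axes, zero at the start; "wrist_torque": the same for the moment, N m; "gripper_width": opening from 0.0 (shut) to 1.0 (fully open); "gripper_force": force on a finger pad.
Only numpy, scipy, OpenCV 4.12 (cv2) and the standard library are available. Lean on these libraries where they do the work, as an engineer would, in place of code of your own. Each camera call takes 0.05 s, during which the arm holds its last target. There are 200 camera calls.

## Working session

There is one attempt and no reset: what is moved stays moved. The work goes in short steps, Python scripts to look and compute and a shell command to move; the robot and the scene stay as the last step left them, time stands still between calls to the robot, and variables do not carry over. Pictures are saved under pics/ and viewed, at most 14 in all, crops included, and the job is handed in when it is done.

```bash
ls; mkdir -p pics; python3 - <<'E'
from plant import robot
import cv2,numpy as np
for n in("top","scene"):
    p,d=robot.read_camera(n);cv2.imwrite(f"pics/{n}0.png",p[:,:,::-1]);np.savez(f"{n}0.npz",p=p,d=d)
    c=robot.get_calibration(n);print(n,c)
s=robot.read_state();print(s)
E
```

```text
pics
top {'vertical_fov': 43.2686784137579, 'cx': 318.4667289572146, 'cy': 191.96449987144396, 'camera_from_world': array([[ 0.00663788, -0.99968878,  0.02404769, -0.00971783],
       [ 0.99538844,  0.00890688,  0.09551184, -0.58440296],
       [-0.09569631,  0.0233028 ,  0.99513778, -1.13309178],
       [ 0.        ,  0.        ,  0.        ,  1.        ]])}
scene {'vertical_fov': 42.006791329192986, 'cx': 314.91360879501485, 'cy': 196.7911505586532, 'camera_from_world': array([[ 0.71380889,  0.7002177 , -0.01311638, -0.4335764 ],
       [-0.36538323,  0.38832229,  0.84599107,  0.18043546],
       [ 0.59747131, -0.59908344,  0.53303571, -1.49947925],
       [ 0.        ,  0.        ,  0.        ,  1.        ]])}
{'time': 0.1, 'joints': array([-1.45681928e+00,  2.59251305e-01,  1.53595082e+00, -1.97977444e-05,
        1.34801878e+00, -2.02769794e-01]), 'qvel': array([-0.00061782, -0.00092831, -0.00312638, -0.0006961 , -0.00047515,
       -0.00058667]), 'joint_torque': array([ 1.62082499e-03, -4.38213050e+01, -2.84641010e+01,  7.18785077e-02,
        3.62170162e-02, -6.81451729e-05]), 'eef_pos': array([ 0.17132464, -0.52243281,  0.40401989]), 'eef_rot': array([-3.10066778e+00, -4.95217601e-01, -8.31758900e-05]), 'contact_force': array([-0.22401001,  0.05981364, -0.96368879]), 'wrist_torque': array([0.06309327, 0.0305487 , 0.00458041]), 'gripper_force': 0.0, 'gripper_width': 1.0029711778558938}
```

View pics/top0.png

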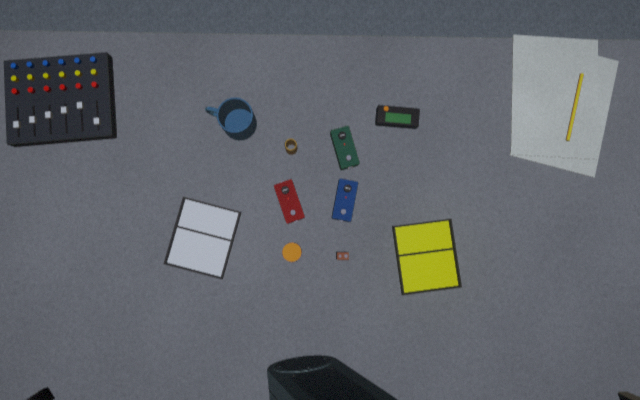

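View pics/scene0.png

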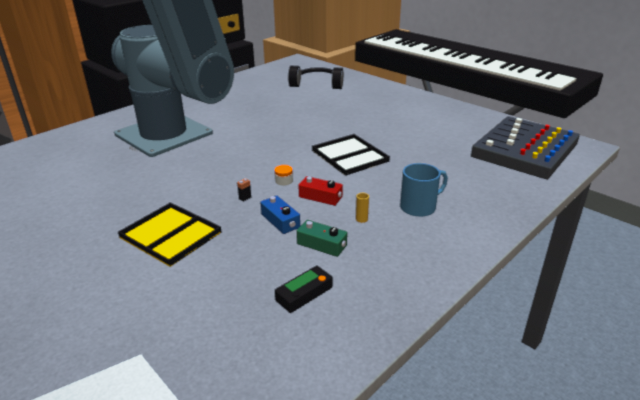

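The top view shows the white tray at (203,237), yellow tray at (427,256), red pedal (289,201), blue (345,200), green (345,147), slide (291,146), battery (342,256), tin (292,252), mug (236,117) and metronome (398,117). Next I'll measure them with ray and plane geometry.

```bash
cat > h.py <<'E'
import numpy as np,cv2
from plant import robot
def f_of(c,H=400): return H/2/np.tan(np.radians(c["vertical_fov"])/2)
def plane(c,uv,z):
    f=f_of(c);uv=np.atleast_2d(np.asarray(uv,float));M=c["camera_from_world"];R=M[:3,:3];o=-R.T@M[:3,3]
    d=np.c_[(uv[:,0]-c["cx"])/f,-(uv[:,1]-c["cy"])/f,-np.ones(len(uv))]@R
    return (o+d*((z-o[2])/d[:,2])[:,None])[:,:2]
def cloud(c,d):
    f=f_of(c);M=c["camera_from_world"];R=M[:3,:3]
    v,u=np.mgrid[:d.shape[0],:d.shape[1]]
    P=np.stack([(u-c["cx"])/f*d,-(v-c["cy"])/f*d,-d],-1)
    return (P-M[:3,3])@R
def rect(xy):
    (c,s,a)=cv2.minAreaRect((np.asarray(xy)*1000).astype(np.float32))
    if s[0]<s[1]: a+=90
    a=(a+90)%180-90   # direction of the long side vs world x, deg
    return np.round(c,1),np.round(sorted(s),1),round(a,1)
E
python3 - <<'E'
from h import *
z=np.load("top0.npz");p,d=z["p"],z["d"];c=robot.get_calibration("top")
W=cloud(c,d);hsv=cv2.cvtColor(p,cv2.COLOR_RGB2HSV)
bl=W[150:330:1,240:400];print("table z",np.median(bl[...,2]),d.min(),d.max())
def comp(x0,x1,y0,y1,m):
    k=np.zeros(d.shape,bool);k[y0:y1,x0:x1]=m[y0:y1,x0:x1];return k
S=hsv[...,1];
boxes=dict(red=(265,312,170,232),blue=(325,365,170,232),green=(322,365,118,175),slide=(280,302,132,160),batt=(330,355,245,268),tin=(275,308,236,268),mug=(200,262,90,145),metro=(370,425,98,134))
for n,b in boxes.items():
    k=comp(*b,W[...,2]>0.012);z=W[k][:,2];zt=np.percentile(z,90)
    t=comp(*b,W[...,2]>{'slide':.05,'batt':.036,'mug':.07,'metro':.02}.get(n,.026))
    print(n,k.sum(),"ztop",round(zt,4),"all",rect(W[k][:,:2]),"top",rect(W[t][:,:2]), "mean",W[t].mean(0).round(4))
for n,m in dict(yel=(hsv[...,0]>22)&(hsv[...,0]<38)&(S>150)&(np.arange(640)<480),wht=(p.min(-1)>130)&(np.arange(640)<260)&(np.arange(640)>150)&(np.arange(400)[:,None]>190)).items():
    k=m;v,u=np.nonzero(k);print(n,k.sum(),rect(plane(c,np.c_[u,v],.004)),W[k][:,2].mean())
cr=p[120:280,250:370];cv2.imwrite("pics/crop.png",cv2.resize(cr,None,fx=3.75*1.3,fy=3.75,interpolation=cv2.INTER_CUBIC)[:, :, ::-1]) if 0 else cv2.imwrite("pics/crop.png",cv2.resize(cr,None,fx=3.7,fy=3.7,interpolation=cv2.INTER_CUBIC)[:,:,::-1])
E
```

```text
table z 5.3039407880356245e-05 0.0 2.0619783
red 832 ztop 0.0418 all (array([540.8,  54.6]), array([ 44.9, 149.1]), 19.4) top (array([539.7,  54.2]), array([ 44.9, 146.7]), 19.4) mean [0.562  0.062  0.0546]
blue 840 ztop 0.0426 all (array([534.7, -48.3]), array([ 67.3, 173.9]), -27.7) top (array([534.7, -48.3]), array([ 67.3, 173.9]), -27.7) mean [ 0.5661 -0.0634  0.0588]
green 843 ztop 0.0416 all (array([603. , -46.4]), array([ 80.7, 281.7]), -11.8) top (array([603. , -46.2]), array([ 80.4, 281.7]), -11.8) mean [ 0.6873 -0.0632  0.0523]
slide 127 ztop 0.0616 all (array([587.9,  48.5]), array([ 26.6, 233.7]), 6.6) top (array([588. ,  47.8]), array([ 25.4, 233.7]), 6.6) mean [0.6761 0.0567 0.1323]
batt 95 ztop 0.0486 all (array([450.2, -24.2]), array([ 20.5, 101. ]), 74.9) top (array([450.7, -24.3]), array([ 19.5, 101. ]), 74.9) mean [ 0.4415 -0.0588  0.0596]
tin 295 ztop 0.036 all (array([449.8,  48.2]), array([41.6, 57.1]), -84.2) top (array([449.8,  48.2]), array([41.6, 57.1]), -84.2) mean [0.4488 0.055  0.0414]
mug 890 ztop 0.0899 all (array([647.7, 106. ]), array([ 83.6, 378. ]), 38.2) top (array([643.9, 104.4]), array([ 79. , 372.1]), 36.7) mean [0.7437 0.1841 0.1143]
metro 860 ztop 0.0311 all (array([655. , -82.6]), array([100.3, 406.9]), -43.8) top (array([655. , -82.6]), array([100.3, 406.9]), -43.8) mean [ 0.7643 -0.1876  0.0377]
yel 3794 (array([553.6, 187.8]), array([745.5, 984.8]), -82.4) 0.00919029432140472
wht 3501 (array([479.2, 262.3]), array([127.3, 151.6]), -14.3) 0.008707146347254524
```

View pics/crop.png

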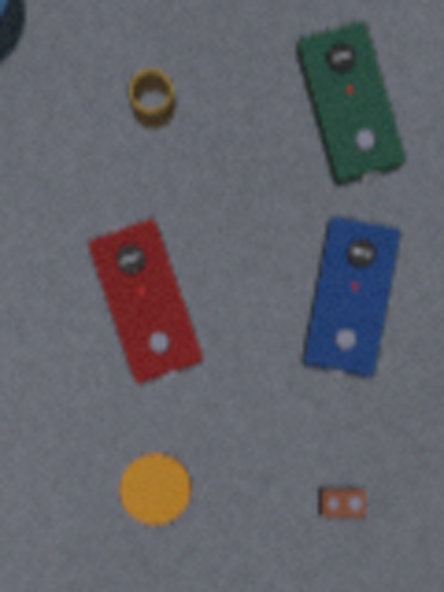

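The crop shows the pedals clear of each other. The knobs are on the far ends: red at crop (131,260), blue at (361,253). I'll redo this with the depth dropouts filtered out.

```bash
python3 - <<'E'
from h import *
z=np.load("top0.npz");p,d=z["p"],z["d"];c=robot.get_calibration("top")
W=cloud(c,d);hsv=cv2.cvtColor(p,cv2.COLOR_RGB2HSV);ok=d>.5;S=hsv[...,1]
boxes=dict(red=(265,312,170,232,.026,.036),blue=(325,365,170,232,.026,.036),green=(322,365,118,175,.026,.036),slide=(280,302,132,160,.05,.06),batt=(330,355,245,268,.036,.046),tin=(275,308,236,268,.026,.034),mug=(200,262,90,145,.05,.09),metro=(370,425,98,134,.02,.028))
def big(k):
    n,l,s,_=cv2.connectedComponentsWithStats(k.astype(np.uint8));return l==1+np.argmax(s[1:,4])
for n,(x0,x1,y0,y1,zl,zt) in boxes.items():
    k=np.zeros(d.shape,bool);k[y0:y1,x0:x1]=(ok&(W[...,2]>zl)&(W[...,2]<.1))[y0:y1,x0:x1];k=big(k)
    v,u=np.nonzero(k);print(n,k.sum(),"zmed",np.median(W[k][:,2]).round(4),"cloud",rect(W[k][:,:2]),"ray",rect(plane(c,np.c_[u,v],zt)))
for n,m in dict(yel=(hsv[...,0]>22)&(hsv[...,0]<38)&(S>150),wht=(p.min(-1)>130)).items():
    k=m.copy();k[:190]=0;k[300:]=0;k[:,480:]=0;k[:,:150]=0
    if n=='wht':k[:,260:]=0
    v,u=np.nonzero(big(cv2.morphologyEx(k.astype(np.uint8),cv2.MORPH_CLOSE,np.ones((5,5)))));print(n,rect(plane(c,np.c_[u,v],.004)))
    for comp in range(2):
        kk=big(k);v,u=np.nonzero(kk);print("  bay",rect(plane(c,np.c_[u,v],.004)));k&=~kk
M=c["camera_from_world"];print("knob/switch:")
f=3.7
for n,q in dict(red=[(131,260),(158,342)],blue=[(361,253),(346,339)],green=[(341,57),(366,140)]).items():
    q=np.array(q)/f+[250,120];a=plane(c,q[:1],.047)[0];b=plane(c,q[1:],.046)[0];e=a-b;L=np.hypot(*e);print(n,L,np.degrees(np.arctan2(e[1],e[0])),b+e*28/54)
print("slide",plane(c,np.array([[152,91]])/f+[250,120],.06),"batt",plane(c,np.array([[343,503]])/f+[250,120],.047),"tin",plane(c,np.array([[155,489]])/f+[250,120],.034))
E
```

```text
red 810 zmed 0.0359 cloud (array([563. ,  62.4]), array([44.9, 97.4]), 19.4) ray (array([562.6,  62.1]), array([44.6, 97. ]), 19.1)
blue 800 zmed 0.0357 cloud (array([567.9, -65.5]), array([45.1, 97.4]), -10.6) ray (array([567.3, -65. ]), array([45.2, 96.8]), -10.6)
green 786 zmed 0.0358 cloud (array([691.9, -64.4]), array([45.7, 96.3]), 15.9) ray (array([690.6, -64.2]), array([45.6, 95.6]), 16.0)
slide 57 zmed 0.0592 cloud (array([690.5,  59.5]), array([24.9, 27.3]), 1.5) ray (array([689.6,  59.4]), array([24.8, 27.5]), 0.7)
batt 83 zmed 0.0459 cloud (array([441.2, -59.7]), array([13.5, 25.1]), -89.9) ray (array([441.2, -59.6]), array([13.4, 24.8]), -89.7)
tin 290 zmed 0.0335 cloud (array([448.1,  55.1]), array([41.5, 41.6]), 45.1) ray (array([448.1,  55.1]), array([41.3, 41.6]), 45.6)
mug 570 zmed 0.078 cloud (array([758.1, 191.3]), array([ 78.8, 104.7]), 42.6) ray (array([751.1, 185.5]), array([ 79.5, 103.3]), 42.5)
metro 812 zmed 0.0279 cloud (array([ 767.9, -190. ]), array([ 46.3, 100.8]), 85.7) ray (array([ 766.4, -189.2]), array([ 46.7, 100.5]), 85.9)
yel (array([ 438.8, -258.8]), array([130. , 153.9]), 7.7)
  bay (array([ 438.8, -258.8]), array([130. , 153.9]), 7.7)Traceback (most recent call last):
  File "<stdin>", line 15, in <module>
  File "<stdin>", line 6, in big
    return _wrapfunc(a, 'argmax', axis=axis, out=out, **kwds)
    return bound(*args, **kwds)
ValueError: attempt to get argmax of an empty sequence
```

```bash
cat > plan.py <<'E'
# usage: plan.py x y z psi_deg (mm) : total turn, then totals of tx ty tz in the tool axes AFTER the turn
import sys;from h import *
from scipy.spatial.transform import Rotation as Ro
x,y,z,psi=map(float,sys.argv[1:5]);s=robot.read_state()
R0=Ro.from_rotvec(s["eef_rot"]);q=np.radians(psi)
T=Ro.from_matrix(np.array([[np.cos(q),np.sin(q),0],[np.sin(q),-np.cos(q),0],[0,0,-1]]))
rv=(R0.inv()*T).as_rotvec()/(2*np.pi)
sh=T.inv().apply(np.array([x,y,z])/1000-s["eef_pos"])/.05
X=R0.as_matrix()[:,0]
print("t",s["time"],"pos",(s["eef_pos"]*1000).round(1),"psi",round(np.degrees(np.arctan2(X[1],X[0])),1),"w",round(s["gripper_width"],3),"F",round(s["gripper_force"],1),s["contact_force"].round(1),"j",s["joints"].round(2))
print("turn",rv.round(4),"shift",sh.round(3))
E
python3 plan.py 562.5 62 300 19.2
```

```text
t 0.1 pos [ 171.3 -522.4  404. ] psi 18.1 w 1.003 F 0.0 [-0.2  0.1 -1. ] j [-1.46  0.26  1.54 -0.    1.35 -0.2 ]
turn [-0.0003 -0.0001 -0.0029] shift [11.232 -8.466  2.08 ]
```

```bash
R='[[0.25,0.56,-0.42,0.1,0,0,0],[0.25,0.56,-0.42,0.1,0,0,0],[0.25,0.56,-0.42,0.1,0,0,0],[0.25,0.56,-0.42,0.1,0,0,0],[0.25,0.56,-0.42,0.1,0,0,-0.001]]'
python3 -m inch '[[0.25,0.56,-0.42,0.1,0,0,-0.003],[0.25,0.56,-0.42,0.1,0,0,0],[0.25,0.56,-0.42,0.1,0,0,0],[0.25,0.56,-0.42,0.1,0,0,0],[0.25,0.56,-0.42,0.1,0,0,0]]'
python3 -m inch '[[0.25,0.56,-0.42,0.1,0,0,0],[0.25,0.56,-0.42,0.1,0,0,0],[0.25,0.56,-0.42,0.1,0,0,0],[0.25,0.56,-0.42,0.1,0,0,0],[0.25,0.56,-0.42,0.1,0,0,0]]'
python3 -m inch '[[0.25,0.56,-0.42,0.1,0,0,0],[0.25,0.56,-0.42,0.1,0,0,0],[0.25,0.56,-0.42,0.1,0,0,0],[0.25,0.56,-0.42,0.1,0,0,0],[0.25,0.56,-0.42,0.1,0,0,0]]'
python3 -m inch '[[0.25,0.56,-0.42,0.1,0,0,0],[0.25,0.56,-0.42,0.1,0,0,0],[0.25,0.56,-0.42,0.1,0,0,0],[0.25,0.56,-0.42,0.1,0,0,0],[0.25,0.56,-0.42,0.1,0,0,0]]'
python3 plan.py 562.5 62 201 19.2
```

```text
time: 0.6
eef_pos: [0.27, -0.3764, 0.3792]
eef_rot: [-3.097, -0.524, 0.0]
contact_force: [0.6, -0.1, 0.6]
gripper_width: 0.751
gripper_force: 0.0
time: 1.1
eef_pos: [0.3676, -0.2311, 0.3544]
eef_rot: [-3.097, -0.524, 0.0]
contact_force: [0.7, 0.4, -0.3]
gripper_width: 0.755
gripper_force: 0.0
time: 1.6
eef_pos: [0.4652, -0.0858, 0.3293]
eef_rot: [-3.097, -0.525, 0.001]
contact_force: [-0.1, 0.3, 0.9]
gripper_width: 0.746
gripper_force: 0.0
time: 2.1
eef_pos: [0.5628, 0.0594, 0.3041]
eef_rot: [-3.097, -0.525, 0.001]
contact_force: [0.6, -0.2, 0.6]
gripper_width: 0.75
gripper_force: 0.0
t 2.1 pos [562.8  59.4 304.1] psi 19.2 w 0.75 F 0.0 [ 0.6 -0.2  0.6] j [-0.09  0.37  1.63 -0.    1.14  1.14]
turn [-0.      0.0001  0.0001] shift [ 0.011 -0.05   2.063]
```

```bash

python3 -m inch '[[0.25,0,-0.05,0.41,0,0,0],[0.25,0,0,0.5,0,0,0],[0.25,0,0,0.5,0,0,0],[0.25,0,0,0.4,0,0,0],[0.25,0,0,0.25,0,0,0]]'
python3 -m inch '[[0.8,0,0,0,0,0,0],[0.8,0,0,0,0,0,0],[0.8,0,0,0,0,0,0],[0.8,0,0,0,0,0,0],[0.8,0,0,0,0,0,0]]'
python3 -m inch '[[0.8,0,0,-0.1,0,0,0],[0.8,0,0,-0.3,0,0,0],[0.8,0,0,-0.5,0,0,0],[0.8,0,0,-0.6,0,0,0],[0.8,0,0,-0.5,0,0,0]]'
python3 plan.py 405.3 -263.4 300 97.7
```

```text
time: 2.6
eef_pos: [0.5607, 0.0605, 0.1997]
eef_rot: [-3.097, -0.525, 0.005]
contact_force: [-0.6, 0.6, 0.5]
gripper_width: 0.749
gripper_force: 0.0
time: 3.1
eef_pos: [0.5619, 0.0604, 0.2029]
eef_rot: [3.097, 0.525, 0.003]
contact_force: [-0.7, 1.1, 3.6]
gripper_width: 0.481
gripper_force: 30.0
time: 3.6
eef_pos: [0.5613, 0.0603, 0.3031]
eef_rot: [3.097, 0.525, -0.0]
contact_force: [1.2, -0.3, -2.6]
gripper_width: 0.482
gripper_force: 30.0
t 3.6 pos [561.3  60.3 303.1] psi 19.2 w 0.482 F 30.0 [ 1.2 -0.3 -2.6] j [-0.09  0.37  1.64 -0.    1.13  1.14]
turn [ 0.     0.    -0.218] shift [-5.998 -3.959  0.063]
```

```bash

python3 -m inch '[[0.8,0,0,0,0,0,-0.0218],[0.8,0,0,0,0,0,-0.0218],[0.8,0,0,0,0,0,-0.0218],[0.8,0,0,0,0,0,-0.0218],[0.8,0,0,0,0,0,-0.0218]]'
python3 -m inch '[[0.8,0,0,0,0,0,-0.0218],[0.8,0,0,0,0,0,-0.0218],[0.8,0,0,0,0,0,-0.0218],[0.8,0,0,0,0,0,-0.0218],[0.8,0,0,0,0,0,-0.0218]]'
python3 -m inch '[[0.8,-0.2,-0.13,0,0,0,0],[0.8,-0.4,-0.26,0,0,0,0],[0.8,-0.6,-0.4,0,0,0,0],[0.8,-0.6,-0.4,0,0,0,0],[0.8,-0.6,-0.4,0,0,0,0]]'
python3 -m inch '[[0.8,-0.6,-0.4,0,0,0,0],[0.8,-0.6,-0.4,0,0,0,0],[0.8,-0.6,-0.4,0,0,0,0],[0.8,-0.6,-0.4,0,0,0,0],[0.8,-0.6,-0.4,0,0,0,0]]'
python3 -m inch '[[0.8,-0.6,-0.37,0,0,0,0],[0.8,-0.4,-0.13,0,0,0,0],[0.8,-0.2,-0.06,0,0,0,0],[0.8,0,0,0,0,0,0]]'
python3 plan.py 405.3 -263.4 206 97.7
python3 - <<'E'
from h import *
p,d=robot.read_camera("wrist");cv2.imwrite("pics/w1.png",p[:,:,::-1])
p,d=robot.read_camera("top");cv2.imwrite("pics/t1.png",p[:,:,::-1])
E
```

```text
time: 4.1
eef_pos: [0.5612, 0.0603, 0.3018]
eef_rot: [-2.737, -1.542, 0.001]
contact_force: [-0.8, 0.2, -3.5]
gripper_width: 0.483
gripper_force: 30.0
time: 4.6
eef_pos: [0.5612, 0.0603, 0.3017]
eef_rot: [-2.06, -2.371, 0.001]
contact_force: [0.8, -0.1, -2.7]
gripper_width: 0.481
gripper_force: 30.0
time: 5.1
eef_pos: [0.4975, -0.0706, 0.3018]
eef_rot: [-2.071, -2.362, 0.001]
contact_force: [0.0, -0.0, -2.5]
gripper_width: 0.481
gripper_force: 30.0
time: 5.6
eef_pos: [0.4182, -0.2327, 0.3019]
eef_rot: [-2.072, -2.361, 0.001]
contact_force: [0.7, -0.4, -2.7]
gripper_width: 0.478
gripper_force: 30.0
time: 6.0
eef_pos: [0.3995, -0.2956, 0.3018]
eef_rot: [2.072, 2.361, -0.0]
contact_force: [0.1, 0.1, -3.0]
gripper_width: 0.479
gripper_force: 30.0
t 6.0 pos [ 399.5 -295.6  301.8] psi 97.5 w 0.479 F 30.0 [ 0.1  0.1 -3. ] j [-0.86  0.26  1.8  -0.    1.08 -0.99]
turn [-0.      0.     -0.0006] shift [0.624 0.201 1.916]
```

View pics/w1.png

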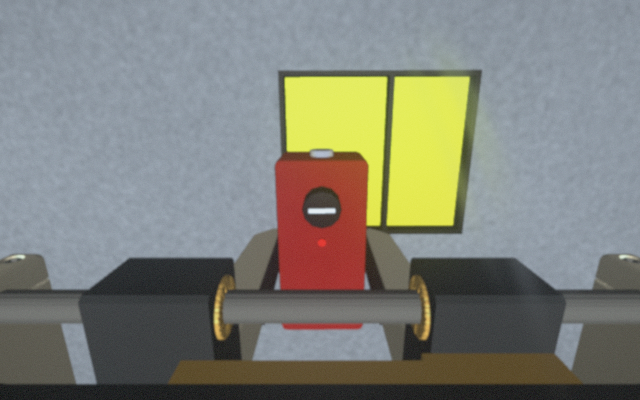

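The wrist view shows the pedal held square at (322,240), knob up, with the tray's wide bay ahead at (335,150) because I overshot by 30 mm.

```bash

python3 -m inch '[[0.8,0.3,0.1,0,0,0,0],[0.8,0.32,0.1,0.1,0,0,0],[0.8,0,0,0.4,0,0,0],[0.8,0,0,0.5,0,0,0],[0.8,0,0,0.4,0,0,0]]'
python3 -m inch '[[0.8,0,0,0.2,0,0,0],[0.8,0,0,0.1,0,0,0],[0.8,0,0,0,0,0,0],[0.8,0,0,0,0,0,0]]'
python3 plan.py 405.3 -263.4 206 97.7
```

```text
time: 6.6
eef_pos: [0.4061, -0.2595, 0.2307]
eef_rot: [-2.064, -2.367, -0.001]
contact_force: [-0.0, -0.5, -2.1]
gripper_width: 0.482
gripper_force: 30.0
time: 7.0
eef_pos: [0.4063, -0.2623, 0.2174]
eef_rot: [2.066, 2.365, -0.0]
contact_force: [-0.3, -0.6, -2.7]
gripper_width: 0.481
gripper_force: 30.0
t 7.0 pos [ 406.3 -262.3  217.4] psi 97.7 w 0.481 F 30.0 [-0.3 -0.6 -2.7] j [-0.8   0.36  1.92  0.    0.86 -0.94]
turn [0.0001 0.0001 0.0001] shift [-0.018 -0.023  0.228]
```

```bash

python3 -m inch '[[0.8,0,-0.02,0.1,0,0,0],[0.8,0,0,0.06,0,0,0],[0.8,0,0,0.05,0,0,0],[0.8,0,0,0,0,0,0],[0.8,0,0,0,0,0,0]]'
python3 -m inch '[[0.35,0,0,0,0,0,0],[0.35,0,0,0,0,0,0],[0.35,0,0,0,0,0,0],[0.35,0,0,0,0,0,0]]'
python3 -m inch '[[0.35,0,0,-0.2,0,0,0],[0.35,0,0,-0.5,0,0,0],[0.35,0,0,-0.6,0,0,0],[0.35,0,0,-0.6,0,0,0],[0.35,0,0,-0.1,0,0,0]]'
python3 plan.py 690 59.5 320 7.7
```

```text
time: 7.5
eef_pos: [0.4048, -0.2627, 0.2069]
eef_rot: [2.067, 2.365, -0.0]
contact_force: [-1.1, 1.5, 4.9]
gripper_width: 0.483
gripper_force: 30.0
time: 7.9
eef_pos: [0.405, -0.2626, 0.2062]
eef_rot: [2.067, 2.366, 0.0]
contact_force: [-0.5, -0.5, 0.1]
gripper_width: 0.648
gripper_force: 0.0
time: 8.4
eef_pos: [0.4057, -0.2633, 0.3102]
eef_rot: [2.062, 2.361, -0.001]
contact_force: [-0.4, 0.0, -0.1]
gripper_width: 0.65
gripper_force: 0.0
t 8.4 pos [ 405.7 -263.3  310.2] psi 97.7 w 0.65 F 0.0 [-0.4  0.  -0.1] j [-0.81  0.23  1.83  0.    1.08 -0.94]
turn [1.200e-03 2.000e-04 2.501e-01] shift [ 6.499 -5.637 -0.195]
```

```bash

python3 -m inch '[[0.35,0,0,-0.1,0,0,0.0225],[0.35,0,0,-0.1,0,0,0.0225],[0.35,0,0,0,0,0,0.0225],[0.35,0,0,0,0,0,0.0225],[0.35,0,0,0,0,0,0.0225]]'
python3 -m inch '[[0.35,0,0,0,0,0,0.0225],[0.35,0,0,0,0,0,0.0225],[0.35,0,0,0,0,0,0.0225],[0.35,0,0,0,0,0,0.0225],[0.35,0,0,0,0,0,0.0225]]'
python3 -m inch '[[0.35,0.5,-0.43,0,0,0,0.0225],[0.35,0.5,-0.43,0,0,0,0],[0.35,0.5,-0.43,0,0,0,0],[0.35,0.5,-0.43,0,0,0,0],[0.35,0.5,-0.43,0,0,0,0]]'
python3 -m inch '[[0.35,0.5,-0.43,0,0,0,0],[0.35,0.5,-0.43,0,0,0,0],[0.35,0.5,-0.43,0,0,0,0],[0.35,0.5,-0.43,0,0,0,0],[0.35,0.5,-0.43,0,0,0,0]]'
python3 -m inch '[[0.35,0.5,-0.43,0,0,0,0],[0.35,0.5,-0.43,0,0,0,0],[0.35,0.3,-0.27,0,0,0,0],[0.35,0.1,-0.1,0,0,0,0],[0.35,0,0,0,0,0,0]]'
python3 plan.py 690 59.5 212 7.7
python3 - <<'E'
from h import *
p,d=robot.read_camera("top");cv2.imwrite("pics/t2.png",cv2.resize(p[180:300,220:480],None,fx=3,fy=3,interpolation=cv2.INTER_CUBIC)[:,:,::-1])
E
```

```text
time: 8.9
eef_pos: [0.4047, -0.2623, 0.3158]
eef_rot: [-2.762, -1.496, 0.0]
contact_force: [-0.0, 0.7, -0.7]
gripper_width: 0.652
gripper_force: 0.0
time: 9.4
eef_pos: [0.4047, -0.2624, 0.3157]
eef_rot: [-3.109, -0.447, 0.001]
contact_force: [0.5, -0.1, 0.0]
gripper_width: 0.65
gripper_force: 0.0
time: 9.9
eef_pos: [0.5091, -0.1336, 0.3158]
eef_rot: [-3.132, -0.236, 0.001]
contact_force: [0.1, -0.2, -1.2]
gripper_width: 0.649
gripper_force: 0.0
time: 10.4
eef_pos: [0.6167, -0.0085, 0.3155]
eef_rot: [-3.132, -0.236, 0.002]
contact_force: [-0.0, -0.1, 0.1]
gripper_width: 0.652
gripper_force: 0.0
time: 10.9
eef_pos: [0.6761, 0.0622, 0.3153]
eef_rot: [-3.133, -0.238, 0.002]
contact_force: [-0.1, -0.9, -0.5]
gripper_width: 0.655
gripper_force: 0.0
t 10.9 pos [676.1  62.2 315.3] psi 8.7 w 0.655 F 0.0 [-0.1 -0.9 -0.5] j [-0.07  0.55  1.31 -0.    1.28  1.35]
turn [-0.      0.0002  0.0027] shift [0.269 0.09  2.066]
```

View pics/t2.png

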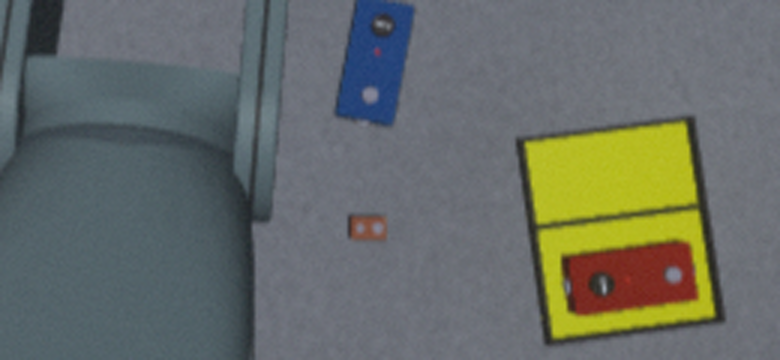

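The red pedal lies flat in the wide bay at (630,277), footswitch and knob up. Next is the slide.

```bash

python3 -m inch '[[0.35,0.14,0.05,0,0,0,0.0027],[0.35,0.13,0.04,0.1,0,0,0],[0.35,0,0,0.4,0,0,0],[0.35,0,0,0.5,0,0,0],[0.35,0,0,0.5,0,0,0]]'
python3 -m inch '[[0.35,0,0,0.35,0,0,0],[0.35,0,0,0.2,0,0,0],[0.35,0,0,0,0,0,0],[0.35,0,0,0,0,0,0]]'
python3 plan.py 690 59.5 212 7.7
python3 - <<'E'
from h import *
p,d=robot.read_camera("wrist");cv2.imwrite("pics/w2.png",p[:,:,::-1])
E
```

```text
time: 11.45
eef_pos: [0.6905, 0.0578, 0.2406]
eef_rot: [3.134, 0.207, 0.002]
contact_force: [-0.1, -0.2, -0.3]
gripper_width: 0.648
gripper_force: 0.0
time: 11.85
eef_pos: [0.6906, 0.0585, 0.2143]
eef_rot: [3.135, 0.208, 0.001]
contact_force: [0.3, -0.1, 0.3]
gripper_width: 0.646
gripper_force: 0.0
t 11.85 pos [690.6  58.5 214.3] psi 7.6 w 0.646 F 0.0 [ 0.3 -0.1  0.3] j [-0.08  0.67  1.37 -0.    1.1   1.36]
turn [ 0.     -0.0001 -0.0003] shift [-0.009 -0.021  0.047]
```

View pics/w2.png

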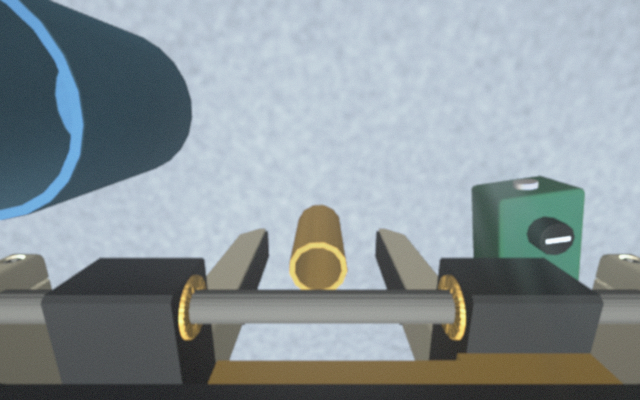

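The slide's rim is at (319,267), between the fingers. I'll check its position along the pads before closing.

```bash
python3 - <<'E'
from h import *
c=robot.get_calibration("wrist");print(plane(c,[[319,267],[319,243],[319,292],[290,267],[348,267]],.06))
E
python3 -m inch '[[0.9,0,0,0.03,0,0,0],[0.9,0,0,0,0,0,0],[0.9,0,0,0,0,0,0],[0.9,0,0,0,0,0,0],[0.9,0,0,0,0,0,0]]'
python3 -m inch '[[0.9,0,0,0,0,0,0],[0.9,0,0,-0.2,0,0,0],[0.9,0,0,-0.5,0,0,0],[0.9,0,0,-0.6,0,0,0],[0.9,0,0,-0.5,0,0,0]]'
python3 - <<'E'
from h import *
q=np.radians(7.7);R=np.array([[np.cos(q),-np.sin(q)],[np.sin(q),np.cos(q)]])
for n in([44,-35],[44,35]):print(n,[438.8,-258.8]+R@n)
q=np.radians(-14.3);R=np.array([[np.cos(q),-np.sin(q)],[np.sin(q),np.cos(q)]])
for n in([-34,0],[44,0]):print(n,[479.2,262.3]+R@n)
E
python3 plan.py 487.1 -287.6 316 7.7
```

```text
[[0.69249886 0.0596843 ]
 [0.70458253 0.06126928]
 [0.67932789 0.05795671]
 [0.69070351 0.07318017]
 [0.69429447 0.04618638]]
time: 12.4
eef_pos: [0.6902, 0.0591, 0.2125]
eef_rot: [-3.135, -0.209, -0.001]
contact_force: [-0.7, 0.1, 1.1]
gripper_width: 0.296
gripper_force: 30.0
time: 12.9
eef_pos: [0.6902, 0.059, 0.3042]
eef_rot: [3.134, 0.209, 0.001]
contact_force: [0.6, 0.3, -0.9]
gripper_width: 0.296
gripper_force: 30.0
[44, -35] [ 487.09277728 -287.58901983]
[44, 35] [ 477.7137443  -218.22019585]
[-34, 0] [446.25346513 270.69796643]
[44, 0] [521.83669218 251.43204344]
t 12.9 pos [690.2  59.  304.2] psi 7.6 w 0.296 F 30.0 [ 0.6  0.3 -0.9] j [-0.08  0.58  1.29 -0.    1.27  1.36]
turn [ 0.     -0.0001 -0.0002] shift [-4.955  6.324 -0.237]
```

```bash

python3 -m inch '[[0.9,-0.2,0.25,-0.1,0,0,0],[0.9,-0.4,0.5,0,0,0,0],[0.9,-0.45,0.575,0,0,0,0],[0.9,-0.45,0.575,0,0,0,0],[0.9,-0.45,0.575,0,0,0,0]]'
python3 -m inch '[[0.9,-0.45,0.575,0,0,0,0],[0.9,-0.45,0.575,0,0,0,0],[0.9,-0.45,0.575,0,0,0,0],[0.9,-0.45,0.575,0,0,0,0],[0.9,-0.45,0.575,0,0,0,0]]'
python3 -m inch '[[0.9,-0.45,0.575,0,0,0,0],[0.9,-0.2,0.26,0,0,0,0],[0.9,-0.1,0.13,0,0,0,0],[0.9,0,0,0,0,0,0],[0.9,0,0,0,0,0,0]]'
python3 plan.py 487.1 -287.6 216.5 7.7
```

```text
time: 13.4
eef_pos: [0.608, -0.0782, 0.3062]
eef_rot: [-3.134, -0.209, 0.003]
contact_force: [0.7, 0.5, 0.3]
gripper_width: 0.296
gripper_force: 30.0
time: 13.9
eef_pos: [0.5154, -0.2355, 0.3063]
eef_rot: [-3.134, -0.209, 0.003]
contact_force: [0.5, -0.0, -0.8]
gripper_width: 0.294
gripper_force: 30.0
time: 14.4
eef_pos: [0.4871, -0.286, 0.307]
eef_rot: [-3.134, -0.21, 0.0]
contact_force: [0.6, -0.1, -0.5]
gripper_width: 0.298
gripper_force: 30.0
t 14.4 pos [ 487.1 -286.   307. ] psi 7.7 w 0.298 F 30.0 [ 0.6 -0.1 -0.5] j [-0.73  0.37  1.63  0.    1.14  0.71]
turn [-0.0001 -0.     -0.0001] shift [-0.004  0.031  1.81 ]
```

```bash

python3 -m inch '[[0.9,0,0.03,0.2,0,0,0],[0.9,0,0,0.4,0,0,0],[0.9,0,0,0.4,0,0,0],[0.9,0,0,0.4,0,0,0],[0.9,0,0,0.2,0,0,0]]'
python3 -m inch '[[0.9,0,0,0.08,0,0,0],[0.9,0,0,0.06,0,0,0],[0.9,0,0,0.05,0,0,0],[0.9,0,0,0,0,0,0],[0.9,0,0,0,0,0,0]]'
python3 plan.py 487.1 -287.6 216.5 7.7
```

```text
time: 14.9
eef_pos: [0.487, -0.2868, 0.2249]
eef_rot: [-3.132, -0.212, 0.004]
contact_force: [0.6, 0.2, -0.9]
gripper_width: 0.296
gripper_force: 30.0
time: 15.4
eef_pos: [0.4872, -0.2885, 0.2183]
eef_rot: [3.134, 0.209, 0.001]
contact_force: [-0.0, -0.6, -1.0]
gripper_width: 0.295
gripper_force: 30.0
t 15.4 pos [ 487.2 -288.5  218.3] psi 7.6 w 0.295 F 30.0 [-0.  -0.6 -1. ] j [-0.73  0.48  1.72  0.    0.95  0.71]
turn [ 0.0001 -0.0001 -0.0002] shift [ 0.001 -0.018  0.037]
```

Lower the last 2 mm, release gently, and retreat.

```bash

python3 -m inch '[[0.9,0,0,0.02,0,0,0],[0.9,0,0,0.02,0,0,0],[0.9,0,0,0,0,0,0],[0.9,0,0,0,0,0,0]]'
python3 -m inch '[[0.55,0,0,0,0,0,0],[0.55,0,0,0,0,0,0],[0.55,0,0,0,0,0,0],[0.55,0,0,0,0,0,0]]'
python3 -m inch '[[0.55,0,0,-0.2,0,0,0],[0.55,0,0,-0.4,0,0,0],[0.55,0,0,-0.6,0,0,0],[0.55,0,0,-0.6,0,0,0],[0.55,0,0,-0.1,0,0,0]]'
python3 plan.py 441.2 -59.6 310 0
```

```text
time: 15.8
eef_pos: [0.4872, -0.2885, 0.2164]
eef_rot: [3.134, 0.209, 0.001]
contact_force: [-0.9, 1.5, 5.4]
gripper_width: 0.291
gripper_force: 30.0
time: 16.2
eef_pos: [0.487, -0.2883, 0.2155]
eef_rot: [-3.134, -0.209, 0.0]
contact_force: [0.4, 0.1, 0.9]
gripper_width: 0.446
gripper_force: 0.0
time: 16.7
eef_pos: [0.488, -0.2891, 0.3152]
eef_rot: [3.129, 0.209, 0.008]
contact_force: [0.5, -1.0, -0.2]
gripper_width: 0.45
gripper_force: 0.0
t 16.7 pos [ 488.  -289.1  315.2] psi 7.6 w 0.45 F 0.0 [ 0.5 -1.  -0.2] j [-0.73  0.36  1.62  0.    1.15  0.71]
turn [ 0.0009 -0.0008  0.0212] shift [-0.936 -4.59   0.104]
```

```bash

python3 -m inch '[[0.5,0,0,0,0,0,0.021],[0.5,-0.1,-0.5,0,0,0,0],[0.5,-0.1,-0.5,0,0,0,0],[0.5,-0.1,-0.5,0,0,0,0],[0.5,-0.1,-0.5,0,0,0,0]]'
python3 -m inch '[[0.5,-0.1,-0.5,0,0,0,0],[0.5,-0.1,-0.5,0,0,0,0],[0.5,-0.1,-0.5,0,0,0,0],[0.5,-0.1,-0.5,0,0,0,0],[0.5,-0.1,-0.35,0,0,0,0]]'
python3 -m inch '[[0.5,-0.04,-0.24,0,0,0,0],[0.5,0,0,0.2,0,0,0],[0.5,0,0,0.2,0,0,0],[0.5,0,0,0,0,0,0],[0.5,0,0,0,0,0,0]]'
python3 plan.py 441.2 -59.6 203 0
python3 - <<'E'
from h import *
p,d=robot.read_camera("wrist");cv2.imwrite("pics/w3.png",p[:,:,::-1])
p,d=robot.read_camera("top");np.savez("top3.npz",p=p,d=d)
c=robot.get_calibration("wrist");print(plane(c,[[320,100],[320,150],[320,200],[320,250],[320,300]],.046))
E
```

```text
time: 17.2
eef_pos: [0.4663, -0.1874, 0.3103]
eef_rot: [-3.141, -0.002, 0.001]
contact_force: [-0.3, 0.3, -1.0]
gripper_width: 0.499
gripper_force: 0.0
time: 17.7
eef_pos: [0.441, -0.0694, 0.3104]
eef_rot: [-3.141, -0.003, 0.001]
contact_force: [-0.1, 0.3, 0.3]
gripper_width: 0.499
gripper_force: 0.0
time: 18.2
eef_pos: [0.4398, -0.0596, 0.29]
eef_rot: [-3.141, -0.001, 0.002]
contact_force: [-0.7, -0.2, 0.0]
gripper_width: 0.502
gripper_force: 0.0
t 18.2 pos [439.8 -59.6 290. ] psi 0.0 w 0.502 F 0.0 [-0.7 -0.2  0. ] j [-0.39  0.19  1.94 -0.    1.02  1.18]
turn [-0.0001  0.0002  0.0001] shift [ 0.028 -0.     1.741]
[[ 0.51865232 -0.05889089]
 [ 0.48487649 -0.05884895]
 [ 0.44813588 -0.05880333]
 [ 0.40802221 -0.05875353]
 [ 0.36404862 -0.05869893]]
```

View pics/w3.png

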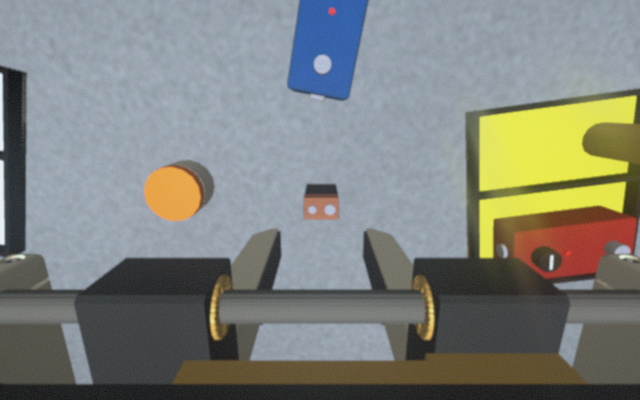

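The battery top is centred at (321,208), which gives x≈0.442, y≈−0.0596 and agrees with the first measurement. The slide stands in the narrow bay at (612,140). Descend and grip.

```bash

python3 -m inch '[[0.5,0.03,0,0.2,0,0,0],[0.5,0,0,0.5,0,0,0],[0.5,0,0,0.5,0,0,0],[0.5,0,0,0.3,0,0,0],[0.5,0,0,0.2,0,0,0]]'
python3 -m inch '[[0.5,0,0,0.04,0,0,0],[0.9,0,0,0,0,0,0],[0.9,0,0,0,0,0,0],[0.9,0,0,0,0,0,0],[0.9,0,0,0,0,0,0]]'
python3 plan.py 441.2 -59.6 203 0
python3 -m inch '[[0.9,0,0,0,0,0,0],[0.9,0,0,-0.2,0,0,0],[0.9,0,0,-0.5,0,0,0],[0.9,0,0,-0.6,0,0,0],[0.9,0,0,-0.5,0,0,0]]'
python3 -m inch '[[0.9,0,0,-0.3,0,0,0],[0.9,0,0,0,0,0,-0.021]]'
python3 plan.py 477.7 -218.2 310 7.7
```

```text
time: 18.8
eef_pos: [0.4409, -0.0589, 0.2042]
eef_rot: [-3.141, -0.002, 0.003]
contact_force: [0.8, 0.2, 0.3]
gripper_width: 0.505
gripper_force: 0.0
time: 19.3
eef_pos: [0.4416, -0.0591, 0.2045]
eef_rot: [3.141, 0.002, 0.003]
contact_force: [-0.3, -0.9, 2.7]
gripper_width: 0.28
gripper_force: 30.0
t 19.3 pos [441.6 -59.1 204.5] psi 0.1 w 0.28 F 30.0 [-0.3 -0.9  2.7] j [-0.38  0.33  2.03 -0.    0.79  1.19]
turn [ 0.0001 -0.0003  0.0002] shift [-0.008  0.011  0.029]
time: 19.8
eef_pos: [0.4411, -0.0588, 0.2955]
eef_rot: [3.141, 0.002, 0.0]
contact_force: [0.4, 0.0, -0.4]
gripper_width: 0.276
gripper_force: 30.0
time: 20.0
eef_pos: [0.4418, -0.0591, 0.3117]
eef_rot: [3.132, 0.212, 0.007]
contact_force: [0.5, -0.2, -0.8]
gripper_width: 0.273
gripper_force: 30.0
t 20.0 pos [441.8 -59.1 311.7] psi 7.7 w 0.273 F 30.0 [ 0.5 -0.2 -0.8] j [-0.38  0.16  1.91  0.    1.07  1.05]
turn [ 0.0004 -0.0007  0.0001] shift [0.285 3.25  0.035]
```

```bash

python3 -m inch '[[0.9,0.02,0.25,0,0,0,0],[0.9,0.05,0.5,0,0,0,0],[0.9,0.05,0.5,0,0,0,0],[0.9,0.05,0.6,0,0,0,0],[0.9,0.05,0.6,0,0,0,0]]'
python3 -m inch '[[0.9,0.05,0.5,0,0,0,0],[0.9,0.02,0.3,0,0,0,0],[0.9,0,0,0.1,0,0,0],[0.9,0,0,0.4,0,0,0],[0.9,0,0,0.5,0,0,0]]'
python3 -m inch '[[0.9,0,0,0.4,0,0,0],[0.9,0,0,0.4,0,0,0],[0.9,0,0,0.1,0,0,0],[0.9,0,0,0,0,0,0],[0.9,0,0,0,0,0,0]]'
python3 plan.py 477.7 -218.2 208 7.7
```

```text
time: 20.5
eef_pos: [0.4683, -0.1805, 0.3085]
eef_rot: [-3.135, -0.204, 0.001]
contact_force: [0.6, 0.8, -0.2]
gripper_width: 0.278
gripper_force: 30.0
time: 21.0
eef_pos: [0.477, -0.2174, 0.2586]
eef_rot: [3.134, 0.207, 0.002]
contact_force: [0.4, 0.7, 0.2]
gripper_width: 0.278
gripper_force: 30.0
time: 21.5
eef_pos: [0.4774, -0.2178, 0.2144]
eef_rot: [3.134, 0.209, 0.001]
contact_force: [0.4, -0.6, -1.3]
gripper_width: 0.278
gripper_force: 30.0
t 21.5 pos [ 477.4 -217.8  214.4] psi 7.6 w 0.278 F 30.0 [ 0.4 -0.6 -1.3] j [-0.64  0.42  1.83  0.    0.89  0.8 ]
turn [ 0.0001 -0.0001 -0.0002] shift [0.005 0.009 0.128]
```

```bash

python3 -m inch '[[0.9,0,0.01,0.06,0,0,0],[0.9,0,0,0.03,0,0,0],[0.9,0,0,0.02,0,0,0],[0.9,0,0,0.02,0,0,0],[0.9,0,0,0,0,0,0]]'
python3 plan.py 477.7 -218.2 208 7.7
```

```text
time: 22.0
eef_pos: [0.4773, -0.2186, 0.2085]
eef_rot: [3.134, 0.209, 0.001]
contact_force: [-2.0, 1.4, 8.6]
gripper_width: 0.276
gripper_force: 30.0
t 22.0 pos [ 477.3 -218.6  208.5] psi 7.6 w 0.276 F 30.0 [-2.   1.4  8.6] j [-0.64  0.43  1.83 -0.    0.88  0.8 ]
turn [ 0.0001 -0.0001 -0.0002] shift [ 0.008 -0.007  0.009]
```

```bash

python3 -m inch '[[0.55,0,0,-0.01,0,0,0],[0.55,0,0,0,0,0,0],[0.55,0,0,0,0,0,0],[0.55,0,0,0,0,0,0]]'
python3 -m inch '[[0.55,0,0,-0.2,0,0,0],[0.55,0,0,-0.4,0,0,0],[0.55,0,0,-0.6,0,0,0],[0.55,0,0,-0.6,0,0,0],[0.25,0,0,-0.1,0,0,0]]'
python3 -m inch '[[0.25,0,0,0,0,0,0.017],[0.25,0,0,0,0,0,0.017],[0.25,0,0,0,0,0,0.017]]'
python3 plan.py 567.5 -65 310 -10.6
```

```text
time: 22.4
eef_pos: [0.4772, -0.2185, 0.2076]
eef_rot: [-3.134, -0.209, 0.0]
contact_force: [-0.4, -0.4, 0.1]
gripper_width: 0.448
gripper_force: 0.0
time: 22.9
eef_pos: [0.4783, -0.2192, 0.3069]
eef_rot: [3.13, 0.209, 0.009]
contact_force: [0.3, -0.6, -0.4]
gripper_width: 0.496
gripper_force: 0.0
time: 23.2
eef_pos: [0.477, -0.2184, 0.3026]
eef_rot: [-3.127, 0.3, 0.001]
contact_force: [-0.7, -1.0, -0.5]
gripper_width: 0.728
gripper_force: 0.0
t 23.2 pos [ 477.  -218.4  302.6] psi -11.0 w 0.728 F 0.0 [-0.7 -1.  -0.5] j [-0.64  0.31  1.74  0.    1.1   1.12]
turn [-0.      0.0001 -0.001 ] shift [ 1.214 -3.348 -0.148]
```

```bash

python3 -m inch '[[0.25,0.18,-0.5,0,0,0,-0.001],[0.25,0.18,-0.5,0,0,0,0],[0.25,0.18,-0.5,0,0,0,0],[0.25,0.18,-0.5,0,0,0,0],[0.25,0.18,-0.5,0,0,0,0]]'
python3 -m inch '[[0.25,0.18,-0.5,0,0,0,0],[0.25,0.13,-0.35,0,0,0,0],[0.25,0,0,0.2,0,0,0],[0.25,0,0,0,0,0,0],[0.25,0,0,0,0,0,0]]'
python3 plan.py 567.5 -65 202 -10.6
python3 - <<'E'
from h import *
p,d=robot.read_camera("top");cv2.imwrite("pics/t4.png",cv2.resize(p[180:300,220:480],None,fx=3,fy=3,interpolation=cv2.INTER_CUBIC)[:,:,::-1])
E
```

```text
time: 23.7
eef_pos: [0.5444, -0.1028, 0.3024]
eef_rot: [-3.128, 0.284, 0.001]
contact_force: [-0.5, -0.4, 0.4]
gripper_width: 0.751
gripper_force: 0.0
time: 24.2
eef_pos: [0.5664, -0.0653, 0.2919]
eef_rot: [-3.129, 0.284, 0.003]
contact_force: [0.6, 1.0, -0.4]
gripper_width: 0.746
gripper_force: 0.0
t 24.2 pos [566.4 -65.3 291.9] psi -10.4 w 0.746 F 0.0 [ 0.6  1.  -0.4] j [-0.31  0.39  1.64 -0.    1.11  1.44]
turn [0.     0.0003 0.0006] shift [ 0.021 -0.01   1.798]
```

View pics/t4.png

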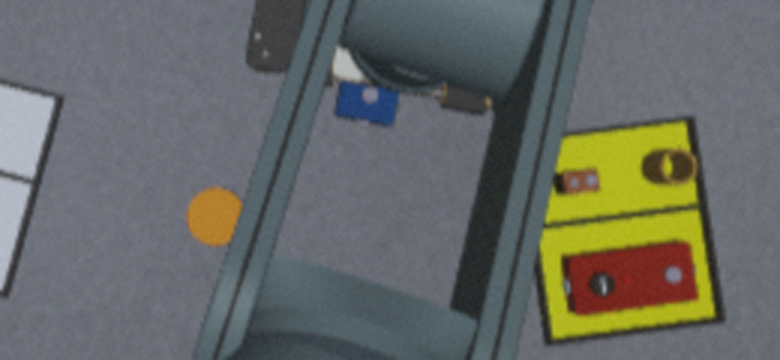

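The slide stands at (670,166) and the battery at (580,180), both upright in the yellow narrow bay. Now grip the blue pedal.

```bash

python3 -m inch '[[0.25,0.02,0,0.2,0,0,0],[0.25,0,0,0.5,0,0,0],[0.25,0,0,0.5,0,0,0],[0.25,0,0,0.4,0,0,0],[0.25,0,0,0.2,0,0,0]]'
python3 -m inch '[[0.8,0,0,0,0,0,0],[0.8,0,0,0,0,0,0],[0.8,0,0,0,0,0,0],[0.8,0,0,0,0,0,0],[0.8,0,0,0,0,0,0]]'
python3 -m inch '[[0.8,0,0,-0.1,0,0,0],[0.8,0,0,-0.3,0,0,0],[0.8,0,0,-0.5,0,0,0],[0.8,0,0,-0.6,0,0,0],[0.8,0,0,-0.5,0,0,0]]'
python3 -m inch '[[0.8,0,0,0,0,0,-0.0217],[0.8,0,0,0,0,0,-0.0217],[0.8,0,0,0,0,0,-0.0217],[0.8,0,0,0,0,0,-0.0217],[0.8,0,0,0,0,0,-0.0217]]'
python3 -m inch '[[0.8,0,0,0,0,0,-0.0217],[0.8,0,0,0,0,0,-0.0217],[0.8,0,0,0,0,0,-0.0217],[0.8,0,0,0,0,0,-0.0217],[0.8,0,0,0,0,0,-0.0217]]'
python3 -m inch '[[0.8,0,0,0,0,0,-0.0217],[0.8,0,0,0,0,0,0]]'
python3 plan.py 446.3 270.7 300 75.7
```

```text
time: 24.75
eef_pos: [0.5671, -0.0653, 0.2005]
eef_rot: [-3.128, 0.285, 0.005]
contact_force: [-0.2, -0.7, 0.8]
gripper_width: 0.749
gripper_force: 0.0
time: 25.25
eef_pos: [0.5685, -0.0651, 0.2039]
eef_rot: [3.128, -0.283, 0.004]
contact_force: [-0.1, -0.2, 4.2]
gripper_width: 0.477
gripper_force: 30.0
time: 25.75
eef_pos: [0.5678, -0.0648, 0.3041]
eef_rot: [-3.129, 0.283, 0.0]
contact_force: [0.5, -0.2, -2.0]
gripper_width: 0.481
gripper_force: 30.0
time: 26.25
eef_pos: [0.5677, -0.0648, 0.3027]
eef_rot: [-3.041, -0.787, 0.001]
contact_force: [0.7, 0.4, -1.9]
gripper_width: 0.482
gripper_force: 30.0
time: 26.75
eef_pos: [0.5677, -0.0647, 0.3027]
eef_rot: [-2.602, -1.758, 0.001]
contact_force: [0.8, 0.1, -2.8]
gripper_width: 0.48
gripper_force: 30.0
time: 26.95
eef_pos: [0.5677, -0.0648, 0.3027]
eef_rot: [-2.481, -1.926, 0.001]
contact_force: [-0.8, -0.2, -2.0]
gripper_width: 0.483
gripper_force: 30.0
t 26.95 pos [567.7 -64.8 302.7] psi 75.6 w 0.483 F 30.0 [-0.8 -0.2 -2. ] j [-0.31  0.38  1.62  0.    1.14 -0.06]
turn [-0.0001 -0.     -0.0001] shift [ 5.901 -4.011  0.054]
```

```bash

python3 -m inch '[[0.8,0.25,-0.17,0,0,0,0],[0.8,0.45,-0.31,0,0,0,0],[0.8,0.53,-0.36,0,0,0,0],[0.8,0.53,-0.36,0,0,0,0],[0.8,0.53,-0.36,0,0,0,0]]'
python3 -m inch '[[0.8,0.53,-0.36,0,0,0,0],[0.8,0.53,-0.36,0,0,0,0],[0.8,0.53,-0.36,0,0,0,0],[0.8,0.53,-0.36,0,0,0,0],[0.8,0.53,-0.36,0,0,0,0]]'
python3 -m inch '[[0.8,0.53,-0.36,0,0,0,0],[0.8,0.3,-0.2,0,0,0,0],[0.8,0.13,-0.09,0,0,0,0],[0.8,0,0,0,0,0,0],[0.8,0,0,0,0,0,0]]'
python3 plan.py 446.3 270.7 208 75.7
```

```text
time: 27.45
eef_pos: [0.5197, 0.0673, 0.3028]
eef_rot: [-2.486, -1.92, 0.0]
contact_force: [1.0, 1.2, -1.2]
gripper_width: 0.482
gripper_force: 30.0
time: 27.95
eef_pos: [0.4653, 0.218, 0.3029]
eef_rot: [-2.485, -1.921, 0.0]
contact_force: [-0.0, 0.3, -1.8]
gripper_width: 0.483
gripper_force: 30.0
time: 28.45
eef_pos: [0.4473, 0.2704, 0.3028]
eef_rot: [2.483, 1.924, -0.0]
contact_force: [-0.4, 0.0, -2.1]
gripper_width: 0.48
gripper_force: 30.0
t 28.45 pos [447.3 270.4 302.8] psi 75.5 w 0.48 F 30.0 [-0.4  0.  -2.1] j [ 0.33  0.3   1.74 -0.    1.1   0.58]
turn [ 0.      0.0001 -0.0005] shift [ 0.    -0.02   1.895]
```

```bash

python3 -m inch '[[0.8,0,-0.02,0.2,0,0,0],[0.8,0,0,0.4,0,0,0],[0.8,0,0,0.5,0,0,0],[0.8,0,0,0.4,0,0,0],[0.8,0,0,0.2,0,0,0]]'
python3 -m inch '[[0.8,0,0,0.06,0,0,0],[0.8,0,0,0.04,0,0,0],[0.8,0,0,0.04,0,0,0],[0.8,0,0,0.03,0,0,0],[0.8,0,0,0,0,0,0]]'
python3 plan.py 446.3 270.7 208 75.7
```

```text
time: 28.95
eef_pos: [0.4459, 0.2698, 0.2154]
eef_rot: [-2.484, -1.922, 0.005]
contact_force: [-0.2, -1.0, -1.6]
gripper_width: 0.482
gripper_force: 30.0
time: 29.45
eef_pos: [0.4465, 0.2711, 0.2097]
eef_rot: [2.483, 1.925, 0.001]
contact_force: [0.6, -0.4, -2.2]
gripper_width: 0.483
gripper_force: 30.0
t 29.45 pos [446.5 271.1 209.7] psi 75.6 w 0.483 F 30.0 [ 0.6 -0.4 -2.2] j [ 0.33  0.43  1.84 -0.    0.88  0.58]
turn [ 0.0001 -0.0001 -0.0003] shift [-0.008 -0.002  0.033]
```

```bash

python3 -m inch '[[0.8,0,0,0.02,0,0,0],[0.8,0,0,0.02,0,0,0],[0.8,0,0,0,0,0,0],[0.8,0,0,0,0,0,0]]'
python3 -m inch '[[0.35,0,0,0,0,0,0],[0.35,0,0,0,0,0,0],[0.35,0,0,0,0,0,0],[0.35,0,0,0,0,0,0]]'
python3 -m inch '[[0.35,0,0,-0.2,0,0,0],[0.35,0,0,-0.5,0,0,0],[0.35,0,0,-0.6,0,0,0],[0.35,0,0,-0.6,0,0,0],[0.3,0,0,-0.1,0,0,0]]'
python3 -m inch '[[0.3,0,0,0,0,0,0.0227],[0.3,0,0,0,0,0,0.0227],[0.3,0,0,0,0,0,0.0227],[0.3,0,0,0,0,0,0.0227],[0.3,0,0,0,0,0,0.0227]]'
python3 -m inch '[[0.3,0,0,0,0,0,0.0227],[0.3,0,0,0,0,0,0.0227],[0.3,0,0,0,0,0,0.0227],[0.3,0,0,0,0,0,0.0227],[0.3,0,0,0,0,0,0.0227]]'
python3 -m inch '[[0.3,0,0,0,0,0,0.0227],[0.3,0,0,0,0,0,0]]'
python3 plan.py 448.1 55.1 300 -14.3
```

```text
time: 29.85
eef_pos: [0.4465, 0.2711, 0.2079]
eef_rot: [2.483, 1.925, 0.001]
contact_force: [-2.3, -0.7, 6.2]
gripper_width: 0.477
gripper_force: 30.0
time: 30.25
eef_pos: [0.4464, 0.271, 0.2071]
eef_rot: [-2.483, -1.925, 0.0]
contact_force: [0.2, 0.1, -0.0]
gripper_width: 0.648
gripper_force: 0.0
time: 30.75
eef_pos: [0.4475, 0.2715, 0.3115]
eef_rot: [2.481, 1.924, 0.011]
contact_force: [-0.0, 0.6, -0.1]
gripper_width: 0.686
gripper_force: 0.0
time: 31.25
eef_pos: [0.4461, 0.2709, 0.3067]
eef_rot: [-3.001, -0.928, 0.002]
contact_force: [-0.9, 0.8, -0.2]
gripper_width: 0.698
gripper_force: 0.0
time: 31.75
eef_pos: [0.4461, 0.2709, 0.3067]
eef_rot: [3.136, -0.178, -0.002]
contact_force: [-0.5, 0.1, 0.3]
gripper_width: 0.697
gripper_force: 0.0
time: 31.95
eef_pos: [0.4461, 0.2709, 0.3068]
eef_rot: [3.116, -0.393, -0.002]
contact_force: [0.8, -0.5, 0.1]
gripper_width: 0.705
gripper_force: 0.0
t 31.95 pos [446.1 270.9 306.8] psi -14.4 w 0.705 F 0.0 [ 0.8 -0.5  0.1] j [ 0.33  0.3   1.74 -0.    1.11  2.15]
turn [ 0.0001  0.0001 -0.0003] shift [1.104 4.172 0.135]
```

```bash

python3 -m inch '[[0.3,0.08,0.3,0,0,0,0],[0.3,0.15,0.57,0,0,0,0],[0.3,0.15,0.57,0,0,0,0],[0.3,0.15,0.57,0,0,0,0],[0.3,0.15,0.57,0,0,0,0]]'
python3 -m inch '[[0.3,0.15,0.57,0,0,0,0],[0.3,0.15,0.57,0,0,0,0],[0.3,0.12,0.45,0.1,0,0,0],[0.3,0,0,0,0,0,0],[0.3,0,0,0,0,0,0]]'
python3 plan.py 448.1 55.1 200 -14.3
python3 - <<'E'
from h import *
p,d=robot.read_camera("wrist");cv2.imwrite("pics/w5.png",p[:,:,::-1])
c=robot.get_calibration("wrist");print(plane(c,[[320,150],[320,200],[320,220],[320,240]],.034))
p,d=robot.read_camera("top");cv2.imwrite("pics/t5.png",cv2.resize(p[180:300,140:400],None,fx=3,fy=3,interpolation=cv2.INTER_CUBIC)[:,:,::-1])
E
```

```text
time: 32.45
eef_pos: [0.4469, 0.1357, 0.3071]
eef_rot: [3.117, -0.386, -0.0]
contact_force: [0.1, -0.8, -0.4]
gripper_width: 0.701
gripper_force: 0.0
time: 32.95
eef_pos: [0.4478, 0.0547, 0.3022]
eef_rot: [-3.117, 0.392, 0.001]
contact_force: [0.4, 0.2, -0.2]
gripper_width: 0.696
gripper_force: 0.0
t 32.95 pos [447.8  54.7 302.2] psi -14.3 w 0.696 F 0.0 [ 0.4  0.2 -0.2] j [-0.13  0.18  1.91  0.    1.05  1.69]
turn [-0.      0.0001 -0.0001] shift [ 0.005 -0.009  2.044]
[[0.48869829 0.04573382]
 [0.44936389 0.05582393]
 [0.43264573 0.06011249]
 [0.41531898 0.06455717]]
```

View pics/w5.png

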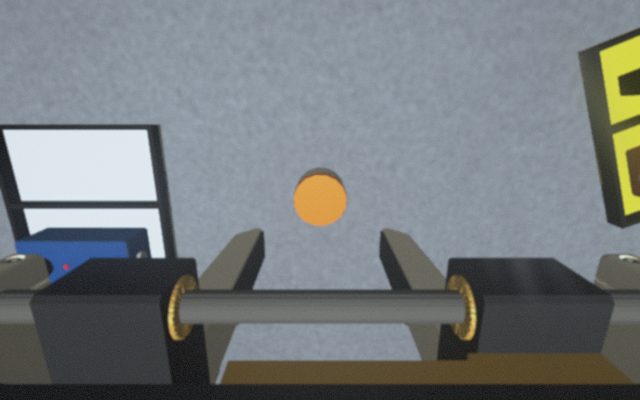

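View pics/t5.png

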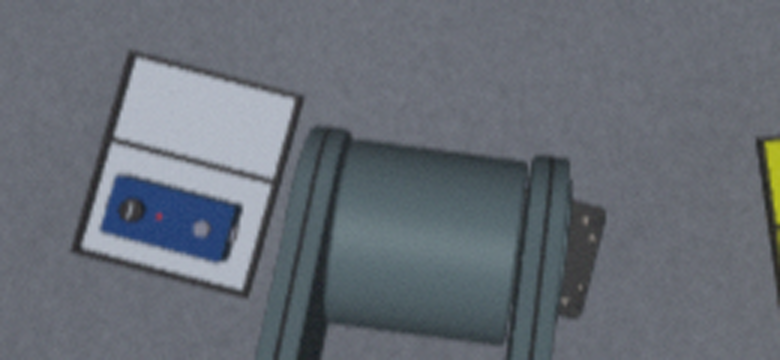

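The tin's lid is centred at (320,200) in the wrist view, which gives (0.449, 0.056) and lines up with the gripper. The top view shows the blue pedal flat in the white wide bay at (172,218).

```bash

python3 -m inch '[[0.3,0,-0.01,0.3,0,0,0],[0.3,0,0,0.5,0,0,0],[0.3,0,0,0.5,0,0,0],[0.3,0,0,0.4,0,0,0],[0.3,0,0,0.33,0,0,0]]'
python3 -m inch '[[0.8,0,0,0,0,0,0],[0.8,0,0,0,0,0,0],[0.8,0,0,0,0,0,0],[0.8,0,0,0,0,0,0],[0.8,0,0,0,0,0,0]]'
python3 -m inch '[[0.8,0,0,-0.1,0,0,0],[0.8,0,0,-0.3,0,0,0],[0.8,0,0,-0.5,0,0,0],[0.8,0,0,-0.6,0,0,0],[0.8,0,0,-0.5,0,0,0]]'
python3 plan.py 521.8 251.4 300 -14.3
```

```text
time: 33.55
eef_pos: [0.4479, 0.057, 0.1997]
eef_rot: [-3.117, 0.387, 0.001]
contact_force: [0.3, 0.2, 0.7]
gripper_width: 0.698
gripper_force: 0.0
time: 34.05
eef_pos: [0.4487, 0.056, 0.2017]
eef_rot: [-3.117, 0.391, -0.003]
contact_force: [0.1, 1.7, 4.3]
gripper_width: 0.466
gripper_force: 30.0
time: 34.55
eef_pos: [0.4481, 0.0557, 0.3025]
eef_rot: [3.117, -0.392, 0.001]
contact_force: [0.3, -0.5, -0.1]
gripper_width: 0.463
gripper_force: 30.0
t 34.55 pos [448.1  55.7 302.5] psi -14.3 w 0.463 F 30.0 [ 0.3 -0.5 -0.1] j [-0.12  0.18  1.91 -0.    1.05  1.7 ]
turn [ 0.     -0.0001 -0.0001] shift [ 0.462 -4.156  0.049]
```

```bash

python3 -m inch '[[0.8,0.03,-0.3,0,0,0,0],[0.8,0.06,-0.56,0,0,0,0],[0.8,0.06,-0.56,0,0,0,0],[0.8,0.06,-0.56,0,0,0,0],[0.8,0.06,-0.56,0,0,0,0]]'
python3 -m inch '[[0.8,0.06,-0.56,0,0,0,0],[0.8,0.06,-0.56,0,0,0,0],[0.8,0.05,-0.35,0,0,0,0],[0.8,0.02,-0.15,0,0,0,0],[0.8,0,0,0,0,0,0]]'
python3 -m inch '[[0.8,0,0,0.1,0,0,0],[0.8,0,0,0.4,0,0,0],[0.8,0,0,0.5,0,0,0],[0.8,0,0,0.4,0,0,0],[0.8,0,0,0.3,0,0,0]]'
python3 -m inch '[[0.8,0,0,0.1,0,0,0],[0.8,0,0,0,0,0,0],[0.8,0,0,0,0,0,0],[0.8,0,0,0,0,0,0]]'
python3 plan.py 521.8 251.4 205 -14.3
```

```text
time: 35.05
eef_pos: [0.4929, 0.1764, 0.3012]
eef_rot: [3.117, -0.392, 0.0]
contact_force: [0.6, -0.1, -0.6]
gripper_width: 0.469
gripper_force: 30.0
time: 35.55
eef_pos: [0.5219, 0.2521, 0.3008]
eef_rot: [3.117, -0.39, -0.0]
contact_force: [0.7, 0.1, -0.3]
gripper_width: 0.467
gripper_force: 30.0
time: 36.05
eef_pos: [0.5212, 0.2503, 0.2142]
eef_rot: [3.116, -0.394, -0.003]
contact_force: [1.3, -0.7, -0.7]
gripper_width: 0.465
gripper_force: 30.0
time: 36.45
eef_pos: [0.5224, 0.2516, 0.2118]
eef_rot: [-3.116, 0.392, -0.003]
contact_force: [0.7, -0.3, -1.5]
gripper_width: 0.464
gripper_force: 30.0
t 36.45 pos [522.4 251.6 211.8] psi -14.3 w 0.464 F 30.0 [ 0.7 -0.3 -1.5] j [ 0.26  0.5   1.69 -0.    0.95  2.08]
turn [-0.0001 -0.0003 -0.0001] shift [-0.01   0.007  0.136]
```

```bash

python3 -m inch '[[0.8,0,0,0.05,0,0,0],[0.8,0,0,0.03,0,0,0],[0.8,0,0,0.02,0,0,0],[0.8,0,0,0.02,0,0,0],[0.8,0,0,0,0,0,0]]'
python3 plan.py 521.8 251.4 205 -14.3
```

```text
time: 36.95
eef_pos: [0.5219, 0.2518, 0.2057]
eef_rot: [-3.117, 0.391, -0.0]
contact_force: [-3.7, -0.9, 7.4]
gripper_width: 0.465
gripper_force: 30.0
t 36.95 pos [521.9 251.8 205.7] psi -14.3 w 0.465 F 30.0 [-3.7 -0.9  7.4] j [ 0.26  0.51  1.69 -0.    0.94  2.08]
turn [-0. -0. -0.] shift [-0.     0.007  0.014]
```

Touching the floor; release, rise, and move back toward the base for a final look.

```bash

python3 -m inch '[[0.3,0,0,-0.01,0,0,0],[0.3,0,0,0,0,0,0],[0.3,0,0,0,0,0,0],[0.3,0,0,0,0,0,0]]'
python3 -m inch '[[0.3,0,0,-0.2,0,0,0],[0.3,0,0,-0.5,0,0,0],[0.3,0,0,-0.6,0,0,0],[0.3,0,0,-0.6,0,0,0],[0.3,0,0,-0.6,0,0,0]]'
python3 -m inch '[[0.3,-0.2,0.5,-0.2,0,0,0],[0.3,-0.2,0.6,0,0,0,0],[0.3,-0.2,0.6,0,0,0,0],[0.3,-0.2,0.6,0,0,0,0],[0.3,-0.2,0.6,0,0,0,0]]'
python3 -m inch '[[0.3,-0.3,0.4,0,0,0,0],[0.3,-0.4,0.3,0,0,0,0],[0.3,-0.4,0.2,0,0,0,0],[0.3,0,0,0,0,0,0],[0.3,0,0,0,0,0,0]]'
python3 - <<'E'
from h import *
for n in("top","scene"):
    p,d=robot.read_camera(n);np.savez(n+"6.npz",p=p,d=d)
    q=p[80:300,140:480] if n=="top" else p[100:320,80:480]
    cv2.imwrite(f"pics/{n}6.png",cv2.resize(q,None,fx=2,fy=2,interpolation=cv2.INTER_CUBIC)[:,:,::-1])
E
```

```text
time: 37.35
eef_pos: [0.5219, 0.2517, 0.2051]
eef_rot: [3.117, -0.392, -0.0]
contact_force: [-0.1, 1.2, -0.4]
gripper_width: 0.691
gripper_force: 0.0
time: 37.85
eef_pos: [0.5218, 0.2517, 0.3321]
eef_rot: [-3.117, 0.392, -0.001]
contact_force: [0.3, -0.5, -0.2]
gripper_width: 0.7
gripper_force: 0.0
time: 38.35
eef_pos: [0.4368, 0.1227, 0.341]
eef_rot: [-3.117, 0.391, -0.002]
contact_force: [0.3, -0.7, 0.3]
gripper_width: 0.695
gripper_force: 0.0
time: 38.85
eef_pos: [0.3735, 0.0935, 0.3411]
eef_rot: [-3.117, 0.392, -0.004]
contact_force: [-0.4, 0.5, -0.2]
gripper_width: 0.702
gripper_force: 0.0
```

View pics/top6.png

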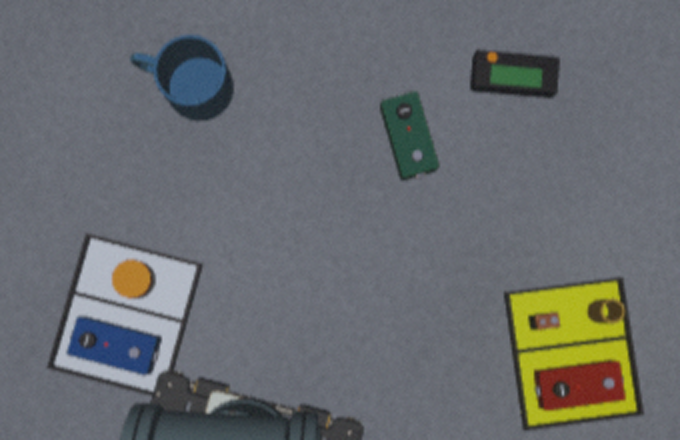

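View pics/scene6.png

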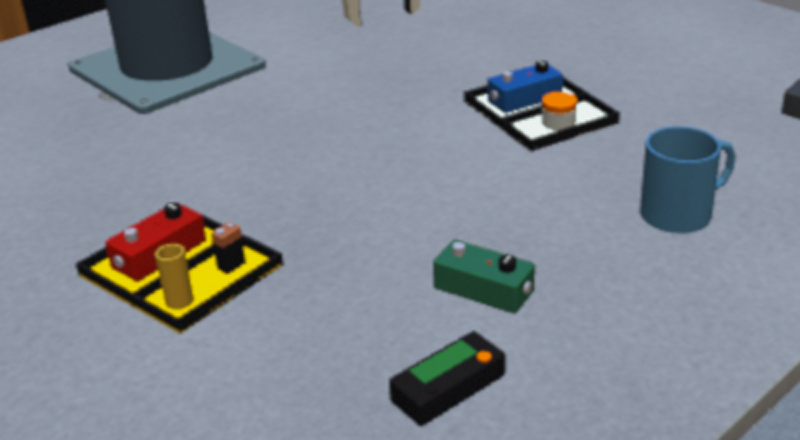

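Both views show all five items in their bays, with the green pedal, mug and metronome in place. The slide looks slightly slanted at scene (174,275), so I'll check its height and top position.

```bash
python3 - <<'E'
from h import *
for n in("top","scene"):
    z=np.load(n+"6.npz");c=robot.get_calibration(n);W=cloud(c,z["d"]);ok=(z["d"]>.3)
    for nm,cx,cy in(("slide",487,-288),("batt",477.5,-218),("tin",522,252),("red",405,-263),("blue",446,271),("green",691,-64)):
        k=ok&(np.hypot(W[...,0]-cx/1e3,W[...,1]-cy/1e3)<.03)&(W[...,2]>.01)
        P=W[k];t=P[P[:,2]>np.percentile(P[:,2],97)-.006];b=P[P[:,2]<.03]
        print(n,nm,k.sum(),"z97",np.percentile(P[:,2],97).round(4),"top mid",((t.max(0)+t.min(0))/2).round(4),"low mid",((b.max(0)+b.min(0))/2).round(4) if len(b)>5 else "")
E
```

```text
top slide 180 z97 0.0661 top mid [ 0.4884 -0.2887  0.0647] low mid [ 0.489  -0.2959  0.0203]
top batt 115 z97 0.0541 top mid [ 0.4758 -0.2189  0.0518] low mid [ 0.4781 -0.2194  0.0199]
top tin 331 z97 0.0418 top mid [0.5211 0.2508 0.0399] low mid [0.5194 0.2451 0.0199]
top red 487 z97 0.0511 top mid [ 0.4023 -0.2623  0.0502] low mid [ 0.4267 -0.2603  0.0192]
top blue 501 z97 0.0519 top mid [0.4471 0.271  0.0506] low mid [0.468  0.2661 0.0199]
top green 464 z97 0.0478 top mid [ 0.6916 -0.0626  0.0479] low mid [ 0.6851 -0.0649  0.0203]
scene slide 437 z97 0.065 top mid [ 0.4866 -0.2895  0.0628] low mid [ 0.4972 -0.2975  0.02  ]
scene batt 305 z97 0.0524 top mid [ 0.476  -0.2205  0.0502] low mid [ 0.4846 -0.2192  0.0201]
scene tin 276 z97 0.0404 top mid [0.5186 0.2483 0.0383] low mid [0.5255 0.2448 0.02  ]
scene red 461 z97 0.052 top mid [ 0.4021 -0.2629  0.0503] low mid [ 0.4231 -0.2591  0.0201]
scene blue 302 z97 0.0513 top mid [0.4475 0.2715 0.0495] low mid [0.4625 0.2681 0.0199]
scene green 536 z97 0.0479 top mid [ 0.6916 -0.065   0.0462] low mid [ 0.6971 -0.0852  0.0198]
```

The tops are level at floor plus height (slide 64 mm, battery 50 mm or so, tin 38 mm), so everything is upright. Handing in.

```bash
python3 -c "
from plant import robot
print(robot.close_job())"
```

```text
the job is handed in; nothing more can be done
None
```

Both kits are made up in the order asked and the job is handed in at about 39 s; the final camera check showed all five items upright in their bays and the green pedal, mug and metronome in place.

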